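# Build up a filter cartridge on the assembly fixture

### The arm

A 6-joint arm with a two-finger parallel gripper is mounted at the origin on the work surface. World frame = base frame: x ahead of the robot, y to its left, z up, the work surface at z = 0. Lengths are in mm, angles in rad, forces in N, time in s.
With the tool pointing down it reaches from about 400 to 925 mm from the base axis. Payload 12.5 kg.
Tool frame: the origin (TCP) lies between the finger pads; the fingertips stand 25 mm ahead of it and the grasp point (between the pads) lies 6 mm ahead of it; z points along the fingers, y is the line along which they close (so a half turn about z gives the same grasp; the last joint's range is limited). The gripper opens to 95 mm and grips with 3 to 60 N. Pads are 20 mm wide; open, the fingers measure 119 mm over their backs; the gripper's body (75 mm by 180 mm) begins 59 mm behind the grasp point.
Start: joints at [1.015, 0.491, 1.559, -0, 1.092, -0.106], TCP at [271.728, 562.86, 208.761] pointing down, gripper open.
Joint ranges: [-3.1, 3.1], [-0.84, 2.19], [0.05, 2.79], [-1.13, 4.28], [0.06, 2.93], [-2.69, 2.69]. Speed limits (rad/s): [2.22, 2.22, 2.79, 3.14, 3.14, 3.14].

### API

Orientations are given as [roll, pitch, yaw] about the fixed x, y, z axes, in that order (R = Rz(yaw) Ry(pitch) Rx(roll)).
In Python, from cell import state, read_camera, job_done, cut_out gives the robot as it stands. The module is installed in compiled form; this text tells all that it offers.
- The arm moves only by the tool jog_arm, never from a script. Its argument "motion" is a list of rows, each a list of 2 entries, a list of its own where there are three numbers: the shift along the tool's x, y, z in mm, then the turn about the tool's z in rad. A call has 1 to 5 rows; each row is the pose to reach, as a shift and turn from the pose commanded when the call began, along the tool's axes at that moment; what a row does not reach only later rows make up. A row lasts 1/10 s, in which the tool goes at most 50 mm and 8.59 degrees, less where a joint would pass 70% of its speed; a pose out of reach is approached as far as the arm can. A call with a gripper value outside its range is refused whole. "grip" is the closure, from 0 (fully open) to 1 (shut), set as the call begins (left out, the last holds). The fingers move at their own pace and stop on an object; the grip force is fixed at half the most. Time passes only in rows, so rows that repeat a pose let the fingers close. It gives the time, the measured TCP pose, the force, the opening and the grip force at its end, in the units of the state.
- state(): the state, without advancing time (a new reading comes with each control period).
- read_camera(name): name is "scene" or "top" or "wrist"; returns a dict with "img" (400x640x3 uint8, blue, green, red), "vertical_fov" (degrees; the focal length in pixels is half the picture's height over the tangent of half this angle, whatever the lens; pixels are square), "cx", "cy" (the principal point, pixels), "extrinsics" (4x4, takes a point from camera to world coordinates). Camera axes: x right, y up, looking along -z (the intrinsics and any distortion apply to the point x, -y, -z); pixel columns grow to the right and rows downward; lengths in mm; the calibration is good to about 2 mm. A picture is of the moment at which its call begins. There is no depth.
- job_done(): hands the job in; it is judged then, once.
Trained networks look in a picture, given as the dict that the camera call returned (one of the last four; its "shot" number tells which), for a name from the list of things; names that differ only in an ending like _2 or _b are one class to them, and where a whole thing is asked for, a point or a joint stands for the part that bears it (a point fixed in the world has none). Each returns a list of dicts, best first, with "p" (0 to 1); they miss things now and then, are a little off and sometimes report something else, mostly with a low value. They report only what shows in the picture. A call takes as long as a camera call. They do not tell look-alikes from the thing itself.
- cut_out(name, picture): "region" (400x640 bool, what is visible of it) and "box" ([left, top, right, bottom] in pixels, round what is visible of it).
The state is a dict: "t": time; "joints": joint angles; "qvel": joint speeds; "tau": joint torques, N m; "eef_pos": TCP position; "tcp_rot": TCP orientation; "ft_force": force on the tool from outside, world axes, zero at the start; "moment": the same for the moment, N m; "opening": opening from 0.0 (shut) to 1.0 (fully open); "grip_force": force on a finger pad.
Only numpy, scipy, OpenCV 4.12 (cv2) and the standard library are available. Lean on these libraries where they do the work, as an engineer would, in place of code of your own. Each camera call takes 0.05 s, during which the arm holds its last target. There are 200 camera calls.

### The job

Build up the filter cartridge in the assembly fixture, from the bottom and in this order: seat the end cap in the round nest with its boss up, stand the slotted core over the boss, slip the large pleated element over the core, and fit the top cap down over the element; let each part sit fully home and upright before you fetch the next. Leave the small element, the grease jar and the tape roll where they are.

Things in the scene. Friction and masses are not known exactly. Their poses are not given: they have to be found in the camera images.
- nest_seat (a point): Assembly fixture, fixed to the table: square aluminium plate 104 x 104 x 10 mm, a screw in each corner, with a black ring in its middle (outside 90, inside 78 mm, 8 mm high, its top 18 mm above the table): the round nest for the end cap. This point is the centre of the nest's floor, 10 mm above the table; z up, x and y along the plate's edges.
- end_cap_mid (a point): End cap (the bottom): white plastic disc, diameter 70, 8 mm thick, with a round boss of 17 mm diameter in the middle of its top, from 8 to 40 mm above its underside (straight to 30 mm, then tapering to a 10 mm tip with a black dot). It lies boss up; grip it by the boss. This point is on its axis half-way up, 20 mm above its underside; z up its axis. About 55 g.
- core_mid (a point): Core: white slotted plastic tube standing upright, outside diameter 28, bore 22, 68 mm long, open at both ends, which are alike. Its bore goes over the end cap's boss; it then stands on the disc. This point is on its axis half-way up, 34 mm above its lower end; z is its axis. About 30 g.
- element_mid (a point): Large element: rigid cream pleated filter cylinder standing upright, outside diameter 54 mm, bore 38, 70 mm tall, upper outer edge bevelled. Its bore goes over the core; it then stands on the end cap's disc. This point is on its axis half-way up, 35 mm above its underside; z is its axis. About 70 g.
- top_cap_mid (a point): Top cap: white cover, diameter 70 mm; below, a skirt it stands on (inside diameter 64, 10 mm deep), then a 6 mm ribbed plate, and on top a nipple of 22 mm diameter, 16 to 44 mm above the skirt's edge, with dark mouth and ring: grip it there. The skirt goes over the large element until the cover rests on it. This point: on its axis, 22 mm above the skirt's edge; z up. About 60 g.
- small_element_mid (a point): Small element of another model, to be left alone: cream pleated cylinder like the large one, but 40 mm in diameter, bore 24 mm and only 44 mm tall; it does not fit this core. This point is on its axis half-way up, 22 mm above its underside.
- grease_jar_mid (a point): Closed jar of seal grease, to be left alone: grey with a white lid, diameter 48 mm, 42 mm tall. This point is its centre, 21 mm above its underside.
- tape_roll_mid (a point): Roll of clear packing tape lying flat, to be left alone: outside diameter 76 mm, hole 52 mm, 18 mm high. This point is its centre, 9 mm above its underside.
Not all that is in view belongs to the job. What is shaped like the part that bears element_mid but pink is not meant.

How it is judged:
By the outcome, as a careful person would: the job done as asked, in the order asked, and still so for the second after the job is handed in, with the robot touching nothing.
It also fails if it takes over 120 s, if anything falls off the work surface, if the arm or the gripper's body presses on something with over 40 N, if the wrist force passes 120 N, or if a joint passes its speed limit or range.

## Working session

There is one attempt and no reset: what is moved stays moved. The work goes in short steps, Python scripts to look and compute and a tool call to move; the robot and the scene stay as the last step left them, time stands still between calls to the robot, and variables do not carry over. Pictures are saved under pics/ and viewed, at most 14 in all, crops included, and the job is handed in when it is done.

Besides the shell and the picture viewer there is one more tool, called after "Request:" as name(argument=value, ...) on one line, values as JSON. jog_arm: Moves the arm, as the interface text tells. Its arguments: {"type":"object","properties":{"motion":{"type":"array"},"grip":{"type":"number"}},"required":["motion"]}

```bash
mkdir -p pics
cat > h.py <<'E'
import numpy as np, cv2
from cell import state, read_camera, job_done, cut_out
def cam(p):
    f=200/np.tan(np.radians(p["vertical_fov"])/2); return f,p["cx"],p["cy"],np.array(p["extrinsics"])
def proj(p,X):
    f,cx,cy,E=cam(p); c=(np.c_[np.atleast_2d(X),np.ones(len(np.atleast_2d(X)))]@np.linalg.inv(E).T)[:,:3]
    return np.c_[cx+f*c[:,0]/-c[:,2], cy-f*c[:,1]/-c[:,2]]
def onz(p,u,v,z):
    f,cx,cy,E=cam(p); d=E[:3,:3]@np.array([(u-cx)/f,-(v-cy)/f,-1]); o=E[:3,3]
    return o+d*(z-o[2])/d[2]
E
python3 - <<'E'
from h import *
for n in ["scene","top"]:
    p=read_camera(n); cv2.imwrite(f"pics/{n}0.png",p["img"]); print(n,p["vertical_fov"],p["cx"],p["cy"],[k for k in p]); print(np.round(p["extrinsics"],3))
    for o in ["end_cap_mid","core_mid","element_mid","top_cap_mid","small_element_mid","grease_jar_mid","tape_roll_mid"]:
        for r in cut_out(o,p)[:3]: print(o,round(r["p"],2),r["box"])
print(state())
E
```

```text
scene 47.92959291002377 320.80880577440064 203.00439735461106 ['img', 'vertical_fov', 'cx', 'cy', 'extrinsics', 'shot']
[[ 3.490000e-01 -6.900000e-01  6.340000e-01  1.150674e+03]
 [ 9.370000e-01  2.680000e-01 -2.230000e-01 -2.281160e+02]
 [-1.600000e-02  6.720000e-01  7.400000e-01  8.468220e+02]
 [ 0.000000e+00  0.000000e+00  0.000000e+00  1.000000e+00]]
end_cap_mid 0.67 [381.8, 178.6, 411.4, 200.7]
core_mid 0.79 [265.7, 198.5, 278.8, 225.9]
element_mid 0.78 [175.9, 190.0, 204.9, 223.0]
element_mid 0.63 [181.8, 225.0, 210.3, 261.1]
element_mid 0.62 [182.9, 166.7, 212.4, 196.7]
top_cap_mid 0.9 [332.4, 187.4, 359.3, 208.0]
small_element_mid 0.68 [304.3, 255.8, 321.8, 285.7]
grease_jar_mid 0.9 [364.3, 236.0, 385.0, 262.6]
tape_roll_mid 0.57 [222.6, 285.0, 259.4, 317.9]
tape_roll_mid 0.38 [407.0, 208.8, 466.2, 249.4]
top 52.490643241936986 315.61501478229434 202.43396897663092 ['img', 'vertical_fov', 'cx', 'cy', 'extrinsics', 'shot']
[[-1.140000e-01  9.630000e-01 -2.430000e-01  2.107050e+02]
 [-9.930000e-01 -1.100000e-01  2.800000e-02  1.593800e+01]
 [ 0.000000e+00  2.450000e-01  9.70000
[... 465 characters left out ...]
id 0.92 [373.7, 127.5, 398.9, 155.7]
{'t': 0.8, 'joints': array([ 1.01543863e+00,  4.90859201e-01,  1.55890493e+00, -3.40827629e-05,
        1.09169915e+00, -1.05595350e-01]), 'qvel': array([-0.00216956,  0.00142493, -0.00026139,  0.00059728,  0.00079481,
        0.00023132]), 'tau': array([ 3.66268678e-04, -6.12426639e+01, -2.58422291e+01,  6.93941605e-02,
        4.44560323e-02,  1.77459276e-05]), 'eef_pos': array([271.71184301, 562.86376306, 208.78459963]), 'tcp_rot': array([3.14146719e+00, 4.37142840e-05, 2.69184601e+00]), 'ft_force': array([-0.10499758,  0.46790655,  0.19419512]), 'moment': array([ 0.02634185, -0.01645343, -0.01804718]), 'grip_force': 0.0, 'opening': 1.0008912592204766}
```

View pics/top0.png

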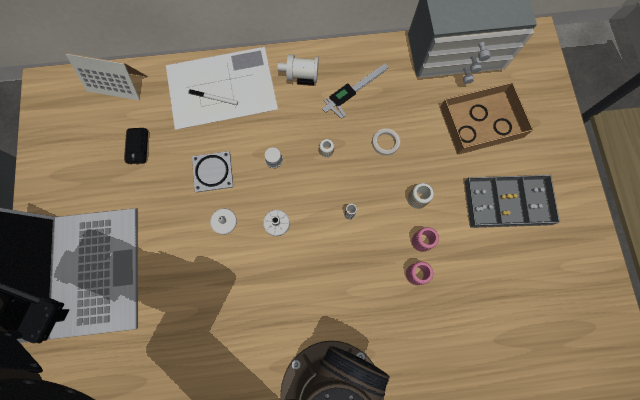

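View pics/scene0.png

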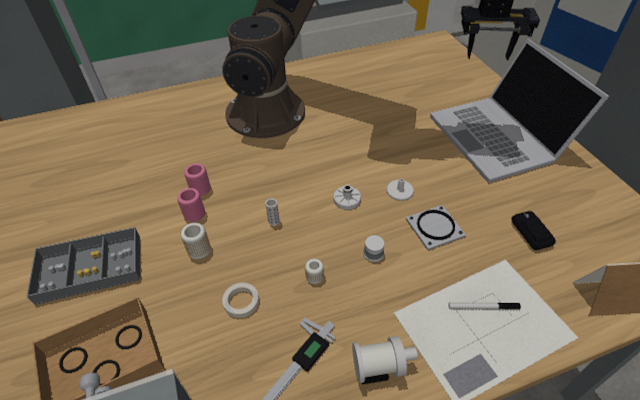

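The top view shows the end cap at (223,221), top cap (276,222), core (350,211), cream element (422,195) and nest (212,171). The pink look-alikes are at (426,239) and (420,273). In the scene view the cream element is at (196,241).

```bash
cat >> h.py <<'E'
from scipy.optimize import least_squares
MOD={"end_cap_mid":[(0,35),(8,35),(30,8.5),(40,5)],"core_mid":[(0,14),(68,14)],"element_mid":[(0,27),(67,27),(70,25)],
"top_cap_mid":[(0,35),(16,35),(44,11)],"small_element_mid":[(0,20),(44,20)],"grease_jar_mid":[(0,24),(42,24)],"tape_roll_mid":[(0,38),(18,38)]}
A=np.linspace(0,2*np.pi,73)
def pts(prof,x,y,z0=0): return np.vstack([np.c_[x+r*np.cos(A),y+r*np.sin(A),0*A+z0+z] for z,r in prof])
def bb(p,P): q=proj(p,P); return np.r_[q.min(0),q.max(0)]
def fit(obs,prof,x0,z0=0):
    f=lambda s: np.concatenate([bb(p,pts(prof,*s,z0))-np.array(b) for p,b in obs])
    s=least_squares(f,x0,loss="soft_l1"); return s.x,f(s.x)
E
cat > m.py <<'E'
from h import *
P={n:read_camera(n) for n in ["top","scene"]}
for o in list(MOD)[:7]:
    obs=[]
    for n,p in P.items():
        R=cut_out(o,p)
        if o=="element_mid":
            sat=lambda r: cv2.cvtColor(p["img"],cv2.COLOR_BGR2HSV)[...,1][r["region"]].mean()
            R=sorted(R,key=sat)
        if not R: print(o,n,"none"); continue
        b=R[0]["box"]; obs.append((p,b))
        X=onz(p,(b[0]+b[2])/2,(b[1]+b[3])/2,MOD[o][-1][0]/2)
        s,r=fit([(p,b)],MOD[o],X[:2]); print(o,n,s.round(1),r.round(1))
    s,r=fit(obs,MOD[o],X[:2]); print("  both",s.round(1),r.round(1))
for n,p in P.items():
    g=cv2.cvtColor(p["img"],cv2.COLOR_BGR2GRAY)
    c=(212,171) if n=="top" else (435,227)
    h=30 if n=="top" else 32
    sub=g[c[1]-h:c[1]+h,c[0]-h:c[0]+h]
    m=(sub<60).astype(np.uint8)
    cs,_=cv2.findContours(m,cv2.RETR_CCOMP,cv2.CHAIN_APPROX_NONE)
    cs=sorted(cs,key=cv2.contourArea)[::-1][:2]
    for k in cs:
        if len(k)<8: continue
        e=cv2.fitEllipse(k); u,v=e[0][0]+c[0]-h,e[0][1]+c[1]-h
        print("nest",n,np.round(e[1],1),(round(u,1),round(v,1)),onz(p,u,v,16).round(1))
E
python3 m.py
```

```text
end_cap_mid top [455.2 240.3] [-0.9  0.1  0.9 -0.1]
end_cap_mid scene [459.8 230.7] [-0.2 -1.2  0.2  1.1]
  both [455.4 235.7] [ 0.9 -0.1  2.6 -0.4  0.8 -2.9  1.1 -0.7]
core_mid top [434.7 -98.8] [-0.7  1.2  0.7 -1.3]
core_mid scene [656.1 275.9] [40.  10.9 -2.9 -2.7]
  both [468.3 -97.8] [  -2.7  -11.5   -1.5  -13.4 -138.7   -2.3 -186.   -16.5]
element_mid top [ 454.6 -291.1] [ 1.  -0.6 -0.9  0.7]
element_mid scene [ 469.1 -289.1] [-0.6 -0.7  0.7  0.6]
  both [ 460.3 -289.5] [ 0.1 -2.6 -1.9 -1.3 -1.4 -3.5 -0.3 -2.3]
top_cap_mid top [627.9 -67. ] [-5.  -3.6  4.2  2.5]
top_cap_mid scene [437.8  87.4] [ 0.6 -2.2 -0.6  2. ]
  both [622.7   7.2] [-31.6   0.9 -22.3   7.2  -2.9  61.9  -0.3  70.7]
small_element_mid top [625.9 -65. ] [-0.4 -1.4  0.4  1.5]
small_element_mid scene [625.8 -65.5] [-0.9 -2.2  1.   1.6]
  both [625.8 -65.2] [-0.3 -1.4  0.5  1.5 -0.8 -2.2  1.1  1.5]
grease_jar_mid top [613.  83.] [ 0.3 -0.2 -0.3  0.2]
grease_jar_mid scene [615.2  80.9] [-3.8 -1.   2.6  0.8]
  both [613.9  82.6] [ 0.4 -0.5 -0.2 -0.2 -3.4 -1.6  3.1  0.1]
tape_roll_mid top [ 618.1 -232.6] [-0.3 -0.3  0.3  0.2]
tape_roll_mid scene [ 635.8 -233.1] [-0.5 -1.3  0.5  1. ]
  both [ 631.6 -233.5] [-0.7 -4.7 -0.2 -4.3 -1.1 -2.9 -0.2 -0.7]
nest top [30.2 32. ] (211.5, 170.1) [595.3 256.1  16. ]
nest top [27.3 30.1] (211.5, 170.3) [595.  256.1  16. ]
nest scene [28.2 37.3] (435.7, 224.6) [602.4 253.3  16. ]
nest scene [24.4 35. ] (435.7, 224.5) [602.1 253.2  16. ]
```

Request:
jog_arm(motion=[[[-38,-27,0],0],[[-78,-54,0],0],[[-116,-80,0],0],[[-155,-107,0],0],[[-155,-107,0],0]])

```text
t: 2.1
eef_pos: [366.9, 395.5, 209.0]
tcp_rot: [-3.141, 0.001, 2.688]
ft_force: [0.5, 1.1, 0.7]
opening: 0.999
grip_force: 0.0
```

Request:
jog_arm(motion=[[[-38,-27,0],0],[[-78,-54,0],0],[[-116,-80,0],0],[[-155,-107,0],0],[[-155,-107,0],0]])

```text
t: 2.6
eef_pos: [460.1, 232.0, 208.8]
tcp_rot: [3.141, 0.001, 2.687]
ft_force: [-0.3, 1.2, -0.0]
opening: 1.0
grip_force: 0.0
```

Request:
jog_arm(motion=[[[0,0,0],-0.14],[[0,0,0],-0.28],[[0,0,0],-0.42],[[0,0,0],-0.45],[[0,0,0],-0.45]])

```text
t: 3.1
eef_pos: [457.6, 236.2, 208.8]
tcp_rot: [3.141, 0.0, -3.14]
ft_force: [-0.3, 0.1, 0.6]
opening: 1.003
grip_force: 0.0
```

```bash
cat >> h.py <<'E'
from scipy.spatial.transform import Rotation as Ro
def rel(x,y,z,yaw=np.pi):
    s=state(); R=Ro.from_euler("xyz",s["tcp_rot"]).as_matrix()
    return (R.T@(np.array([x,y,z])-s["eef_pos"])).round(1), round(float(s["tcp_rot"][2]-yaw),3)
E
python3 - <<'E'
from h import *
p=read_camera("wrist"); s=state(); print(s["joints"].round(3),s["eef_pos"].round(1),s["tcp_rot"].round(3))
print(p["vertical_fov"],p["cx"],p["cy"]); print(np.round(p["extrinsics"],2))
cv2.imwrite("pics/w1.png",p["img"])
for o in ["end_cap_mid","top_cap_mid"]:
  for r in cut_out(o,p): print(o,r["p"],r["box"])
E
```

```text
[ 0.348  0.335  1.825  0.     0.981 -1.223] [457.6 236.1 208.7] [ 3.141 -0.     3.141]
71.48679167918169 319.45493986564003 197.91173657197763
[[-0.0000e+00 -9.7000e-01 -2.4000e-01  3.9064e+02]
 [ 1.0000e+00 -0.0000e+00 -0.0000e+00  2.3483e+02]
 [-0.0000e+00 -2.4000e-01  9.7000e-01  3.8382e+02]
 [ 0.0000e+00  0.0000e+00  0.0000e+00  1.0000e+00]]
end_cap_mid 0.92 [295.5, 152.1, 346.6, 198.2]
top_cap_mid 0.93 [187.2, 136.9, 243.8, 187.5]
```

View pics/w1.png

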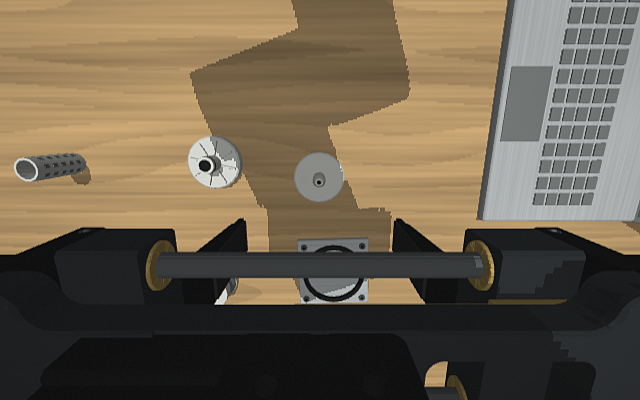

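The wrist view shows the end cap at (319,177) with its tip dot at (319,182), the top cap at (215,162) and the nest between the fingers at (333,272).

```bash
cat > w.py <<'E'
from h import *
import sys
def wfit(o,z0=0,p=None):
    p=p or read_camera("wrist")
    for r in cut_out(o,p)[:3]:
        b=r["box"]; X=onz(p,(b[0]+b[2])/2,(b[1]+b[3])/2,z0+MOD[o][-1][0]/2)
        s,e=fit([(p,b)],MOD[o],X[:2],z0); print(o,round(r["p"],2),np.round(b,1),s.round(1),e.round(1))
    return p
def dot(p,c,h,z,thr=60):
    g=cv2.cvtColor(p["img"],cv2.COLOR_BGR2GRAY).astype(float); y,x=np.mgrid[c[1]-h:c[1]+h+1,c[0]-h:c[0]+h+1]
    m=g[c[1]-h:c[1]+h+1,c[0]-h:c[0]+h+1]<thr; print("dot",m.sum(),x[m].mean(),y[m].mean(),onz(p,x[m].mean(),y[m].mean(),z).round(1))
if __name__=="__main__":
    p=None
    for o in sys.argv[1:]: p=wfit(o,0,p)
E
python3 - <<'E'
from w import *
p=read_camera("wrist")
for o in ["end_cap_mid","top_cap_mid","core_mid"]: wfit(o,0,p)
dot(p,(319,182),5,40); dot(p,(207,166),9,44)
# nest screws/ring: plate corners
g=cv2.cvtColor(p["img"],cv2.COLOR_BGR2GRAY)
print(onz(p,301,239,10).round(1),onz(p,367,239,10).round(1),onz(p,333,272,18).round(1))
E
```

```text
end_cap_mid 0.79 [295.8 152.9 345.3 200.5] [454.4 235.9] [-0.8 -1.4  0.8  2.1]
top_cap_mid 0.56 [187.2 134.8 245.  186.7] [431.2  95.9] [ 0.7 -0.7 -0.7  0.7]
top_cap_mid 0.19 [295.5 153.5 346.3 201.5] [454.7 236.4] [-0.7 -1.8  0.7  2.8]
core_mid 0.73 [ 15.2 155.2  85.6 185.1] [ 438.6 -100.7] [-1.   0.2  1.8 -0.1]
dot 10 318.8 182.0 [454.3 233.6  40. ]
dot 121 206.1404958677686 165.6198347107438 [433.2  95.7  44. ]
[543.  207.9  10. ] [543.  302.7  10. ] [590.9 254.   18. ]
```

Request:
jog_arm(motion=[[[3,-1,45],0],[[3,-1,90],0],[[3,-1,130],0],[[3,-1,130],0]])

```text
t: 3.85
eef_pos: [452.8, 233.5, 75.0]
tcp_rot: [-3.139, -0.007, 3.141]
ft_force: [-0.6, -0.0, 0.8]
opening: 1.003
grip_force: 0.0
```

Run:
```python
from w import *
p=read_camera("wrist"); wfit("end_cap_mid",0,p); cv2.imwrite("pics/w2.png",p["img"]); print(state()["eef_pos"])
```

```text
end_cap_mid 0.97 [285.7 168.  362.  240.7] [452.6 236. ] [-0.6 -1.3  0.6  2. ]
[455.08465715 234.4535809   79.26493478]
```

View pics/w2.png

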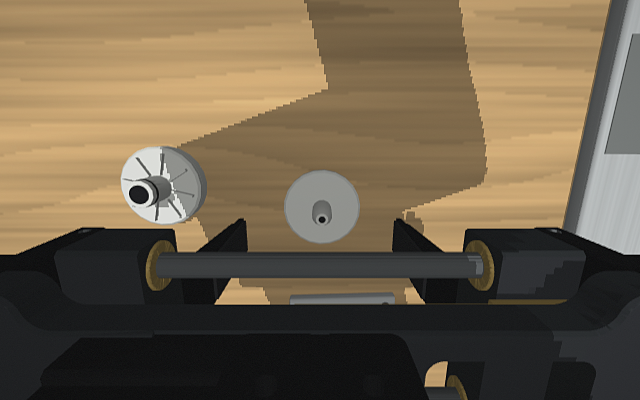

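The tip is at (321,218), midway between the fingers. I'll descend and grip.

Request:
jog_arm(motion=[[[0,1,30],0],[[0,1,43],0],[[0,1,43],0],[[0,1,43],0]])

```text
t: 4.35
eef_pos: [455.8, 235.8, 37.6]
tcp_rot: [3.141, 0.002, -3.141]
ft_force: [0.7, 0.1, 0.3]
opening: 1.001
grip_force: 0.0
```

Request:
jog_arm(motion=[[[0,0,0],0],[[0,0,0],0],[[0,0,0],0],[[0,0,0],0],[[0,0,0],0]], grip=1)

```text
t: 4.85
eef_pos: [454.9, 235.4, 35.9]
tcp_rot: [3.141, 0.0, -3.141]
ft_force: [-0.4, 0.5, -0.2]
opening: 0.638
grip_force: 0.0
```

Request:
jog_arm(motion=[[[0,0,0],0],[[0,0,0],0],[[0,0,0],0],[[0,0,0],0],[[0,0,0],0]])

```text
t: 5.35
eef_pos: [454.8, 235.4, 35.7]
tcp_rot: [3.142, -0.0, -3.141]
ft_force: [0.4, 0.1, -0.2]
opening: 0.215
grip_force: 0.0
```

Request:
jog_arm(motion=[[[0,0,0],0],[[0,0,0],0],[[0,0,0],0]])

```text
t: 5.65
eef_pos: [454.9, 235.4, 35.7]
tcp_rot: [3.141, 0.0, -3.141]
ft_force: [0.1, -0.3, -0.5]
opening: 0.016
grip_force: 0.0
```

Request:
jog_arm(motion=[[[0,0,-20],0],[[0,0,-50],0],[[0,0,-80],0],[[0,0,-80],0],[[0,0,-80],0]])

```text
t: 6.15
eef_pos: [454.9, 235.4, 116.1]
tcp_rot: [3.141, 0.001, -3.141]
ft_force: [-1.3, 0.3, -0.7]
opening: 0.007
grip_force: 0.0
```

Request:
jog_arm(motion=[[[-30,4,0],0],[[-65,8,0],0],[[-100,14,0],0],[[-138,19,0],0],[[-138,19,0],0]])

```text
t: 6.65
eef_pos: [596.0, 254.3, 113.7]
tcp_rot: [-3.142, 0.0, 3.141]
ft_force: [-1.1, -0.3, -0.3]
opening: 0.007
grip_force: 0.0
```

Request:
jog_arm(motion=[[[0,0,0],0],[[0,0,0],0]])

```text
t: 6.85
eef_pos: [591.6, 254.2, 114.7]
tcp_rot: [-3.141, -0.002, -3.141]
ft_force: [-0.3, 1.0, 0.0]
opening: 0.007
grip_force: 0.0
```

Run:
```python
from w import *
p=read_camera("wrist"); cv2.imwrite("pics/w3.png",p["img"]); s=state();print(s["eef_pos"],s["opening"],s["grip_force"]); print(np.array(p["extrinsics"])[:3,3])
wfit("end_cap_mid",s["eef_pos"][2]-36,p)
```

```text
[591.74021678 254.28878957 115.13374915] 0.002057175206027712 0.0
[525.12624038 253.02352399 289.85574061]
end_cap_mid 0.87 [264.8  10.1 338.1  92.7] [484.  243.5] [-11.1  -1.1  19.5  29.2]
```

View pics/w3.png

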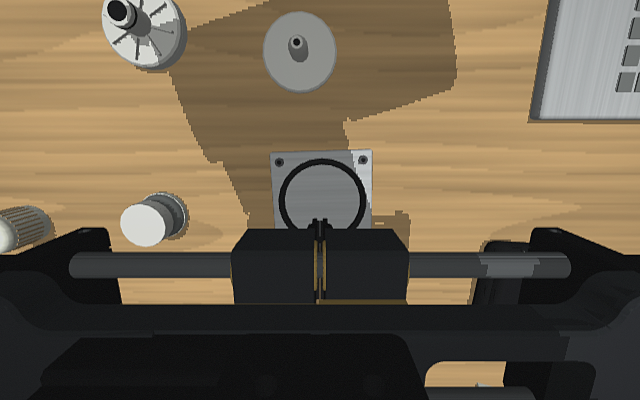

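It missed: the fingers closed on nothing. The end cap is still standing at (299,52). The fingertips at (320,222) let me check the calibration.

Run:
```python
from w import *
p=read_camera("wrist"); s=state(); e=s["eef_pos"]
print(e,proj(p,np.array([e+[0,0,-25],e+[-10,0,-25],e+[10,0,-25],e])).round(1))
f,cx,cy,E=cam(p);print(f); np.set_printoptions(suppress=True);print((Ro.from_euler("xyz",s["tcp_rot"]).as_matrix().T@E[:3,:3]).round(4), Ro.from_euler("xyz",s["tcp_rot"]).as_matrix().T@(E[:3,3]-e))
for c in [(319,182)]: pass
# known-size checks
for n in [(283,163),(363,159)]: print(onz(p,*n,10).round(1))
im=p["img"][140:310,240:400]; cv2.imwrite("pics/w4.png",cv2.resize(im,None,fx=4.5,fy=3.5,interpolation=2))
```

```text
[592.10858817 254.42406812 115.73746531] [[321.3 221.4]
 [321.4 208.6]
 [321.3 233.8]
 [321.5 233.3]]
277.88507119901726
[[ 0.0001  0.9715  0.2372]
 [ 1.     -0.0002  0.0006]
 [ 0.0007  0.2372 -0.9715]] [  67.0156163    -1.27696486 -174.81933375]
[557.3 216.2  10. ]
[553.3 296.7  10. ]
```

View pics/w4.png

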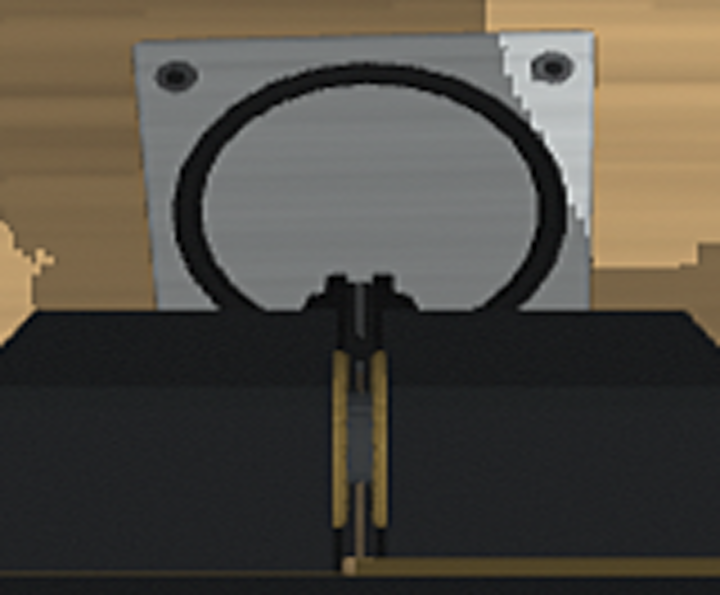

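The fingertip projection agrees with the picture, so the calibration is sound. Next question: did the cap shift?

Run:
```python
from w import *
p=read_camera("wrist")
print(onz(p,296,43,40), onz(p,299,52,4))
wfit("end_cap_mid",0,p)
p=read_camera("top"); b=cut_out("end_cap_mid",p)[0]["box"]; print(b,fit([(p,b)],MOD["end_cap_mid"],[455,235])[0])
```

```text
[456.14142879 233.76894421  40.        ] [453.89592043 233.66340492   4.        ]
end_cap_mid 0.76 [265.5  13.3 337.   91.9] [457.1 236. ] [-1.9 -1.2  1.9  3.6]Traceback (most recent call last):
  File "<stdin>", line 5, in <module>
IndexError: list index out of range
```

Request:
jog_arm(motion=[[[38,-5,0],0],[[75,-10,0],0],[[110,-15,0],0],[[137,-19,0],0],[[137,-19,0],0]], grip=0)

```text
t: 7.7
eef_pos: [452.9, 235.0, 116.2]
tcp_rot: [-3.141, -0.001, -3.141]
ft_force: [-0.1, 0.0, 0.3]
opening: 0.368
grip_force: 0.0
```

Request:
jog_arm(motion=[[[0,0,0],0],[[0,0,0],0],[[0,0,0],0],[[0,0,0],0],[[0,0,0],0]])

```text
t: 8.2
eef_pos: [456.1, 235.4, 115.6]
tcp_rot: [3.142, -0.0, -3.142]
ft_force: [-0.7, -0.1, 0.1]
opening: 0.79
grip_force: 0.0
```

Request:
jog_arm(motion=[[[0,0,25],0],[[0,0,50],0],[[0,0,79],0],[[0,0,79],0],[[0,0,79],0]])

```text
t: 8.7
eef_pos: [455.9, 235.4, 36.9]
tcp_rot: [-3.141, -0.001, -3.141]
ft_force: [-0.2, 0.7, 0.4]
opening: 0.999
grip_force: 0.0
```

Run:
```python
from w import *
s=state(); print(s["eef_pos"],s["opening"])
p=read_camera("scene"); q=read_camera("wrist")
a=cv2.resize(p["img"][130:230,340:480],None,fx=5,fy=5,interpolation=2)
cv2.imwrite("pics/s5.png",a[:, :700])
b=cv2.resize(q["img"][140:300,200:440],None,fx=3.3,fy=3.3,interpolation=2); cv2.imwrite("pics/w5.png",b)
e=s["eef_pos"]; print(proj(p,[e+[0,0,-25],e]).round(1), proj(q,[e+[0,0,-25],e,[455,235,40]]).round(1))
```

```text
[455.93107239 235.35322491  36.91516622] 0.9987785853875701
[[400.4 186.6]
 [401.5 179.8]] [[321.  220.2]
 [321.2 232. ]
 [320.7 232.3]]
```

View pics/s5.png

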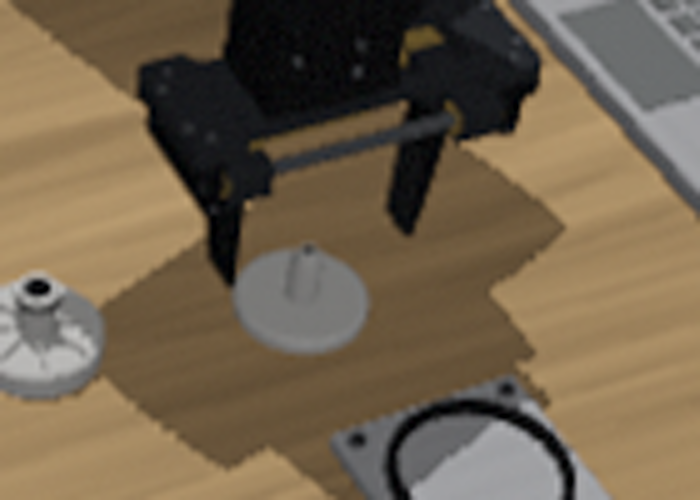

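View pics/w5.png

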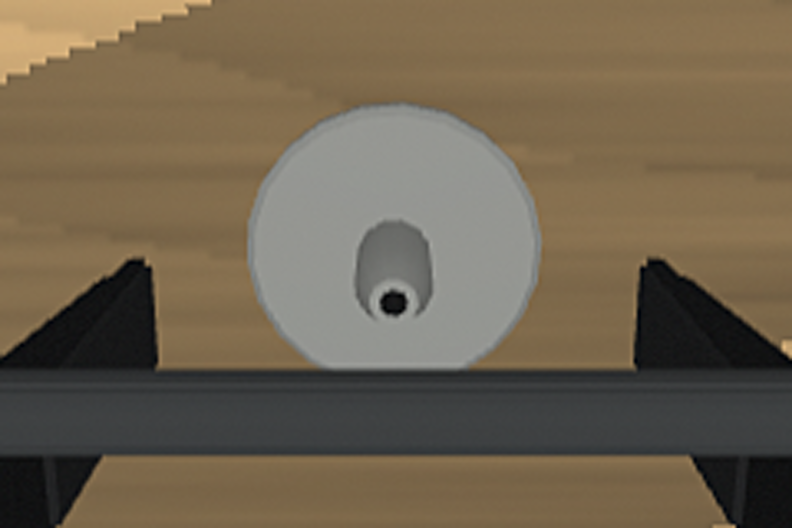

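Both views show the fingertips near z≈37, level with the TCP. The interface text puts them 25 mm ahead of it. In s5 the tips are at about (403,181), where the TCP projects to (401,180). I'll lower in small steps and watch the force.

Request:
jog_arm(motion=[[[0,0,5],0],[[0,0,9],0],[[0,0,9],0]])

```text
t: 9.1
eef_pos: [455.8, 235.3, 27.6]
tcp_rot: [3.142, -0.0, -3.141]
ft_force: [0.3, 0.2, 0.5]
opening: 1.002
grip_force: 0.0
```

Request:
jog_arm(motion=[[[0,0,4],0],[[0,0,8],0],[[0,0,8],0]])

```text
t: 9.4
eef_pos: [455.6, 235.3, 19.2]
tcp_rot: [-3.141, -0.001, -3.141]
ft_force: [-0.2, -0.2, 0.3]
opening: 0.998
grip_force: 0.0
```

Run:
```python
from w import *
s=state(); print(s["eef_pos"],s["ft_force"],s["opening"])
p=read_camera("scene")
a=cv2.resize(p["img"][150:230,360:460],None,fx=7,fy=7,interpolation=2)
e=s["eef_pos"]
for k,dz in enumerate([-25,0,4]):
  for sg in (-47.5,47.5):
    u=(proj(p,[e+[0,sg,dz]])[0]-[360,150])*7; cv2.circle(a,(int(u[0]),int(u[1])),4,[(0,0,255),(0,255,0),(255,0,0)][k],-1)
cv2.imwrite("pics/s6.png",a)
```

```text
[455.6354364  235.2653686   19.18859283] [-0.2316321  -0.23688322  0.31277299] 0.998073658024814
```

View pics/s6.png

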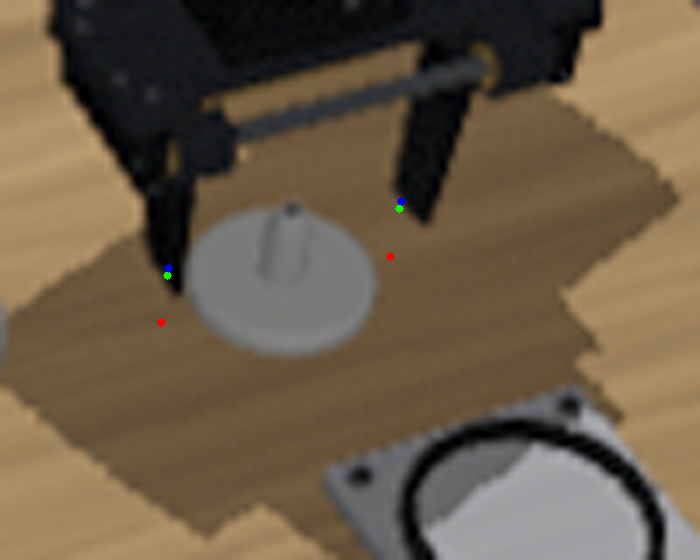

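Still no contact at TCP z=19, so the tips are level with the TCP: the tip corners are at (177,297) and (425,222) in the crop, next to the green TCP marks. I'll go down 6 mm more and grip.

Request:
jog_arm(motion=[[[0,0,3],0],[[0,0,6],0],[[0,0,6],0]])

```text
t: 9.75
eef_pos: [455.7, 235.3, 13.4]
tcp_rot: [-3.141, -0.0, -3.141]
ft_force: [0.3, 0.1, -0.1]
opening: 0.998
grip_force: 0.0
```

Request:
jog_arm(motion=[[[0,0,0],0],[[0,0,0],0],[[0,0,0],0],[[0,0,0],0],[[0,0,0],0]], grip=1)

```text
t: 10.25
eef_pos: [455.9, 235.4, 13.8]
tcp_rot: [3.141, 0.0, -3.141]
ft_force: [0.7, 0.4, -0.1]
opening: 0.636
grip_force: 0.0
```

Request:
jog_arm(motion=[[[0,0,0],0],[[0,0,0],0],[[0,0,0],0],[[0,0,0],0],[[0,0,0],0]])

```text
t: 10.75
eef_pos: [455.8, 235.4, 13.7]
tcp_rot: [3.142, -0.0, -3.141]
ft_force: [0.1, -1.0, 0.2]
opening: 0.218
grip_force: 0.0
```

Request:
jog_arm(motion=[[[0,0,0],0],[[0,0,0],0]])

```text
t: 10.95
eef_pos: [455.9, 235.4, 13.7]
tcp_rot: [3.142, 0.0, -3.141]
ft_force: [0.4, -0.1, -0.2]
opening: 0.168
grip_force: 30.0
```

Request:
jog_arm(motion=[[[0,0,-15],0],[[0,0,-45],0],[[0,0,-60],0],[[0,0,-60],0]])

```text
t: 11.35
eef_pos: [456.7, 235.7, 75.4]
tcp_rot: [3.14, 0.003, -3.141]
ft_force: [-0.2, 0.4, -1.4]
opening: 0.167
grip_force: 30.0
```

Run:
```python
from w import *
s=state(); print(s["eef_pos"],s["opening"],s["grip_force"])
E=np.eye(4); E[:3,:3]=np.array([[0,-.9715,-.2372],[1,0,0],[0,-.2372,.9715]]); E[:3,3]=[525.126,253.02,289.856]
p=dict(vertical_fov=71.48679167918169,cx=319.455,cy=197.912,extrinsics=E)
im=cv2.imread("pics/w3.png"); g=cv2.cvtColor(im,cv2.COLOR_BGR2GRAY)
m=(g<60)&(np.arange(400)[:,None]<225); m[:150]=0; m[:,:270]=0; m[:,375:]=0
L=[];Rr=[]
T=[]
obs=[]
for r in range(172,214,3):
    c=np.where(m[r])[0]; obs+=[(c[0]-.5,r),(c[-1]+.5,r)]
for c in range(300,346,4):
    r=np.where(m[:215,c])[0]; obs.append((c,r[0]-.5))
obs=np.array(obs)
W=np.array([onz(p,u,v,18)[:2] for u,v in obs])
f=lambda q: np.hypot(W[:,0]-q[0],W[:,1]-q[1])-q[2]
q=least_squares(f,[595,255,45],loss="soft_l1"); print(q.x,f(q.x).round(1))
q=least_squares(lambda a:np.hypot(W[:,0]-a[0],W[:,1]-a[1])-45,[595,255],loss="soft_l1"); print(q.x)
for u,v in [(279.3,161.7),(362.7,159.1),(270,152.3),(371.8,148.6)]: print(onz(p,u,v,10).round(1))
wfit("end_cap_mid",60,read_camera("wrist"))
```

```text
[456.65254523 235.6946617   75.37210711] 0.16727791527419447 29.99998585938215
[596.13871042 255.58679471  44.14296747] [-0.3 -0.4 -0.1 -0.1 -0.2 -0.3 -0.1 -0.1 -0.5  0.3  0.2  0.2  0.3  0.2
 -0.4 -0.5  0.1  0.1 -0.2 -0.2 -0.2 -0.2  0.   0.   0.4  0.5  0.1  0.1
  0.7 -0.2  0.2  0.1  0.4  0.   0.   0.4  0.1  0.2 -0.3 -0.3]
[597.21612107 255.57912795]
[556.  212.7  10. ]
[553.4 296.4  10. ]
[546.7 203.7  10. ]
[543. 305.  10.]
end_cap_mid 0.66 [274.5 177.4 372.  248.3] [455.8 237. ] [-1.7 -1.3  1.7 25.2]
```

Request:
jog_arm(motion=[[[-35,5,0],0],[[-70,10,0],0],[[-110,15,0],0],[[-142,20,0],0],[[-142,20,0],0]])

```text
t: 11.95
eef_pos: [600.7, 255.3, 71.7]
tcp_rot: [3.142, 0.0, 3.141]
ft_force: [-0.4, -0.9, 0.1]
opening: 0.163
grip_force: 30.0
```

Request:
jog_arm(motion=[[[0,0,10],0],[[0,0,20],0],[[0,0,30],0],[[0,0,40],0],[[0,0,40],0]])

```text
t: 12.45
eef_pos: [596.8, 255.2, 32.0]
tcp_rot: [-3.141, -0.003, -3.141]
ft_force: [-0.1, 0.6, -0.4]
opening: 0.168
grip_force: 30.0
```

Run:
```python
from w import *
s=state(); print(s["eef_pos"],s["opening"])
p=read_camera("scene");q=read_camera("wrist")
a=cv2.resize(p["img"][170:270,385:485],None,fx=5,fy=5,interpolation=2)
b=cv2.resize(q["img"][140:300,240:400],None,fx=3.125,fy=3.125,interpolation=2)
cv2.imwrite("pics/n7.png",np.hstack([a,b])[:, :800] if False else cv2.resize(np.hstack([a,b]),(800,400)))
```

```text
[596.76514043 255.18587417  31.96754492] 0.16791021631494185
```

View pics/n7.png

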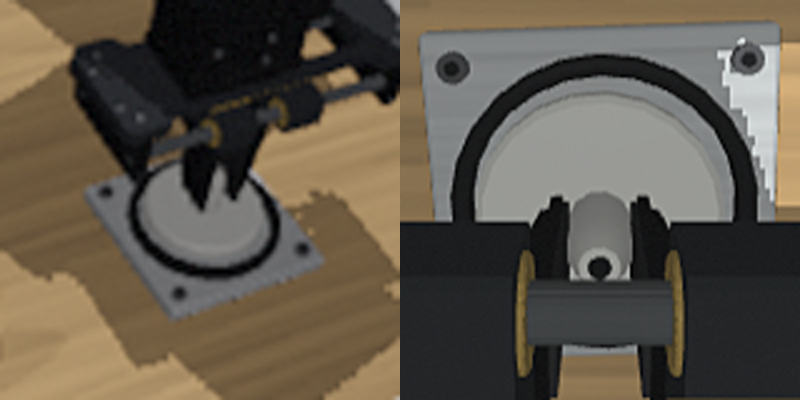

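The disc sits inside the ring's inner edge in the wrist crop: left gap 482 vs 474, right gap 720 vs 736. I'll shift y by +1 mm and lower.

Request:
jog_arm(motion=[[[0,1,0],0],[[0,1,3],0],[[0,1,6],0],[[0,1,8],0],[[0,1,8],0]])

```text
t: 13.05
eef_pos: [597.7, 256.3, 25.4]
tcp_rot: [-3.142, -0.0, -3.141]
ft_force: [-0.3, -0.5, -1.2]
opening: 0.168
grip_force: 30.0
```

Request:
jog_arm(motion=[[[0,0,0.5],0],[[0,0,1],0],[[0,0,1],0]])

```text
t: 13.35
eef_pos: [597.8, 256.4, 24.7]
tcp_rot: [3.142, 0.0, -3.141]
ft_force: [0.2, 0.1, -0.7]
opening: 0.168
grip_force: 30.0
```

Request:
jog_arm(motion=[[[0,0,0.5],0],[[0,0,1],0],[[0,0,1],0]])

```text
t: 13.65
eef_pos: [597.9, 256.4, 23.8]
tcp_rot: [3.141, 0.0, -3.141]
ft_force: [0.1, 0.3, 0.9]
opening: 0.172
grip_force: 30.0
```

Request:
jog_arm(motion=[[[0,0,0.5],0],[[0,0,1],0],[[0,0,1],0]])

```text
t: 13.95
eef_pos: [597.9, 256.4, 23.7]
tcp_rot: [3.141, 0.001, -3.141]
ft_force: [-2.5, -1.0, 8.5]
opening: 0.168
grip_force: 30.0
```

Request:
jog_arm(motion=[[[0,0,0],0],[[0,0,0],0],[[0,0,0],0],[[0,0,0],0]], grip=0.6)

```text
t: 14.35
eef_pos: [597.8, 256.4, 22.6]
tcp_rot: [3.142, -0.0, -3.141]
ft_force: [-1.2, -0.1, 0.3]
opening: 0.39
grip_force: 0.0
```

Request:
jog_arm(motion=[[[0,0,-20],0],[[0,0,-60],0],[[0,0,-105],0],[[0,0,-150],0],[[0,0,-185],0]], grip=0.3)

```text
t: 14.85
eef_pos: [598.0, 256.5, 210.5]
tcp_rot: [3.141, 0.002, -3.141]
ft_force: [-0.4, 0.2, -0.1]
opening: 0.693
grip_force: 0.0
```

Request:
jog_arm(motion=[[[0,0,0],0],[[0,0,0],0],[[0,0,0],0]])

```text
t: 15.15
eef_pos: [597.3, 256.2, 206.3]
tcp_rot: [-3.141, -0.002, -3.141]
ft_force: [-0.4, 0.5, 0.4]
opening: 0.699
grip_force: 0.0
```

Run:
```python
from w import *
p=read_camera("wrist"); s=state(); print(s["eef_pos"],s["opening"]); cv2.imwrite("pics/c8.png",p["img"])
wfit("end_cap_mid",10,p)
u=proj(p,[[597,256.4,50]])[0]; print(u)
dot(p,tuple(int(round(v)) for v in u),6,50)
```

```text
[597.31108511 256.22976799 206.12761657] 0.6980433502900707
[320.85694238 186.60722961]
dot 12 319.5 186.0 [596.2 254.8  50. ]
```

Request:
jog_arm(motion=[[[16,-36,0],0],[[36,-80,0],0],[[57,-126,0],0],[[80,-178,0],0],[[80,-178,0],0]])

```text
t: 15.75
eef_pos: [515.7, 75.1, 207.0]
tcp_rot: [-3.141, -0.003, 3.139]
ft_force: [0.8, -0.4, 0.4]
opening: 0.702
grip_force: 0.0
```

Request:
jog_arm(motion=[[[18,-40,0],0],[[38,-85,0],0],[[58,-130,0],0],[[80,-178,0],0],[[80,-178,0],0]])

```text
t: 16.25
eef_pos: [436.4, -103.1, 207.2]
tcp_rot: [3.142, -0.001, 3.137]
ft_force: [0.7, 0.3, -0.1]
opening: 0.7
grip_force: 0.0
```

Request:
jog_arm(motion=[[[0,0,0],0],[[0,0,0],0],[[0,0,0],0]])

```text
t: 16.55
eef_pos: [438.5, -98.5, 207.5]
tcp_rot: [3.141, -0.0, -3.14]
ft_force: [0.6, -0.1, 0.0]
opening: 0.704
grip_force: 0.0
```

Run:
```python
from w import *
p=read_camera("wrist"); s=state(); print(s["eef_pos"],s["opening"],s["joints"].round(2)); cv2.imwrite("pics/c9.png",p["img"])
wfit("core_mid",0,p); wfit("top_cap_mid",0,p); wfit("element_mid",0,p)
g=cv2.cvtColor(p["img"],cv2.COLOR_BGR2GRAY)
b=cut_out("core_mid",p)[0]["box"]; x0,y0,x1,y1=[int(v) for v in b]
cv2.imwrite("pics/c9c.png",cv2.resize(p["img"][y0-8:y1+8,x0-8:x1+8],None,fx=8,fy=8,interpolation=2)); print(x0-8,y0-8)
```

```text
[438.40504453 -98.49155325 207.53122558] 0.701617821799933 [-0.37  0.24  1.97  0.    0.93 -1.94]
core_mid 0.93 [305.1 169.  330.4 200.7] [ 437.9 -101.8] [ 0.5 -0.1 -0.5  0. ]
core_mid 0.55 [134.9 170.3 202.8 226.4] [ 467.2 -301.8] [  1.5  19.1 -15.8  -2.2]
top_cap_mid 0.67 [432.2 152.4 491.5 201.9] [433.6  93.3] [ 0.9 -1.6 -0.8  1.7]
element_mid 0.88 [131.7  75.9 196.7 127.7] [ 343.  -276.7] [-1.4 -0.5  8.9  0.8]
element_mid 0.64 [145.9   2.9 219.9  57.5] [ 274.8 -250.8] [-0.8 -1.   1.1 16. ]
297 161
```

View pics/c9.png

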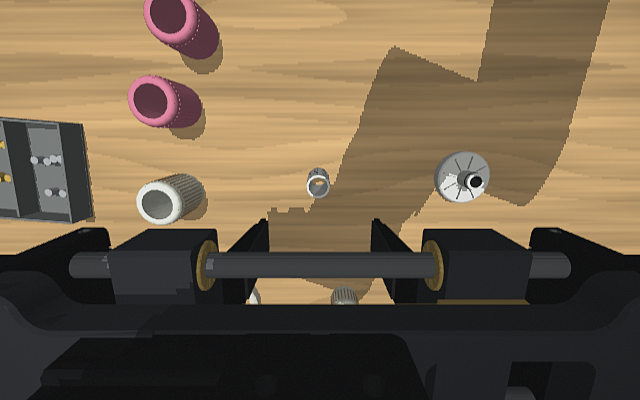

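The core is at (318,183), the cream element at (170,198) and the top cap at (462,177).

Request:
jog_arm(motion=[[[0,-1.5,30],0],[[0,-1.5,70],0],[[0,-1.5,105],0],[[0,-1.5,120],0],[[0,-1.5,120],0]])

```text
t: 17.3
eef_pos: [437.1, -100.6, 86.0]
tcp_rot: [3.14, -0.004, -3.141]
ft_force: [0.1, 0.4, -0.4]
opening: 0.701
grip_force: 0.0
```

Request:
jog_arm(motion=[[[0,0,20],0],[[0,0,40],0],[[0,0,59],0],[[0,0,59],0],[[0,0,59],0]])

```text
t: 17.8
eef_pos: [438.4, -101.2, 29.6]
tcp_rot: [-3.141, 0.001, -3.141]
ft_force: [0.3, -0.5, -0.1]
opening: 0.7
grip_force: 0.0
```

Request:
jog_arm(motion=[[[0,0,0],0],[[0,0,0],0],[[0,0,0],0],[[0,0,0],0],[[0,0,0],0]], grip=1)

```text
t: 18.3
eef_pos: [438.0, -101.1, 28.9]
tcp_rot: [-3.142, 0.0, -3.141]
ft_force: [-0.3, -0.7, 0.6]
opening: 0.338
grip_force: 0.0
```

Request:
jog_arm(motion=[[[0,0,0],0],[[0,0,0],0],[[0,0,0],0]])

```text
t: 18.6
eef_pos: [438.0, -101.2, 28.8]
tcp_rot: [3.142, 0.0, -3.141]
ft_force: [-0.0, 0.1, 2.8]
opening: 0.29
grip_force: 30.0
```

Request:
jog_arm(motion=[[[0,0,-20],0],[[0,0,-50],0],[[0,0,-85],0],[[0,0,-110],0],[[0,0,-110],0]])

```text
t: 19.1
eef_pos: [439.0, -101.5, 141.3]
tcp_rot: [-3.14, 0.005, -3.141]
ft_force: [0.1, 0.7, 0.1]
opening: 0.289
grip_force: 30.0
```

Request:
jog_arm(motion=[[[-16,36,0],0],[[-36,80,0],0],[[-57,126,0],0],[[-79,178,0],0],[[-79,178,0],0]])

```text
t: 19.6
eef_pos: [517.9, 80.8, 137.5]
tcp_rot: [3.141, -0.0, -3.138]
ft_force: [0.2, -0.5, -0.2]
opening: 0.288
grip_force: 30.0
```

Request:
jog_arm(motion=[[[-18,40,0],0],[[-38,85,0],0],[[-58,130,0],0],[[-79,179,0],0],[[-79,179,0],0]])

```text
t: 20.1
eef_pos: [596.7, 259.8, 136.9]
tcp_rot: [3.141, -0.0, -3.138]
ft_force: [-0.6, -1.3, -1.4]
opening: 0.284
grip_force: 30.0
```

Request:
jog_arm(motion=[[[0,0,0],0],[[0,0,0],0],[[0,0,0],0]])

```text
t: 20.4
eef_pos: [595.5, 254.4, 138.6]
tcp_rot: [-3.141, -0.001, 3.14]
ft_force: [-0.1, -0.3, -0.9]
opening: 0.286
grip_force: 30.0
```

Run:
```python
from w import *
p=read_camera("wrist"); q=read_camera("scene"); s=state(); print(s["eef_pos"],s["opening"],s["ft_force"])
b=p["img"][130:300,220:420]; a=q["img"][130:250,370:490]
cv2.imwrite("pics/d1.png",np.hstack([cv2.resize(a,(420,420),interpolation=2),cv2.resize(b,(380,420),interpolation=2)]))
```

```text
[595.79872247 254.72822948 138.94306359] 0.2893885887408137 [ 0.46576089  0.65616874 -0.60398805]
```

View pics/d1.png

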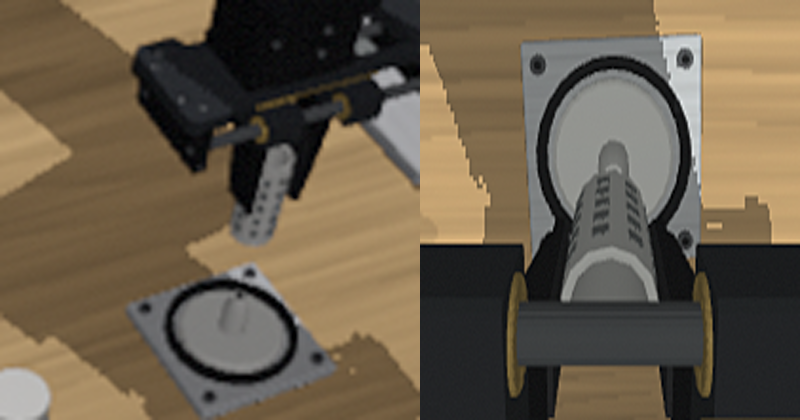

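The core is held upright above the boss. The wrist crop has the boss at (613,155), in line with the core. I'll lower to just above the tip.

Request:
jog_arm(motion=[[[0,1,20],0],[[0,1,40],0],[[0,1,52],0],[[0,1,52],0],[[0,1,52],0]])

```text
t: 21.0
eef_pos: [596.1, 256.7, 87.2]
tcp_rot: [3.141, 0.0, 3.141]
ft_force: [-0.2, 0.2, -0.5]
opening: 0.293
grip_force: 30.0
```

Request:
jog_arm(motion=[[[0,0,0],0],[[0,0,0],0]])

```text
t: 21.2
eef_pos: [596.2, 257.0, 87.7]
tcp_rot: [3.141, 0.001, -3.141]
ft_force: [-0.6, -0.8, 0.2]
opening: 0.295
grip_force: 30.0
```

Run:
```python
from w import *
q=read_camera("scene"); s=state(); print(s["eef_pos"],s["ft_force"])
a=q["img"][150:250,385:485]
a=cv2.resize(a,(600,600),interpolation=2)
for pt,c in [([597,256,50],(0,0,255)),([596.3,256.4,s["eef_pos"][2]-28.8],(0,255,0))]:
    u=(proj(q,[pt])[0]-[385,150])*6; print(u)
cv2.imwrite("pics/d2.png",a)
```

```text
[596.1239014  257.00609856  87.51899296] [-0.79408966  0.76388777 -0.99994869]
[318.64735801 379.59317322]
[322.61934453 363.24325117]
```

View pics/d2.png

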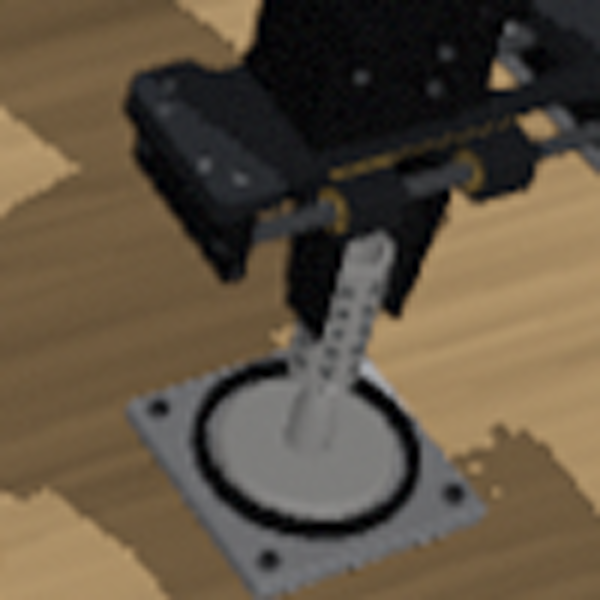

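The core is in line over the boss. Lowering with a force check.

Request:
jog_arm(motion=[[[0,-0.5,4],0],[[0,-0.5,8],0],[[0,-0.5,12],0],[[0,-0.5,14],0],[[0,-0.5,14],0]])

```text
t: 21.75
eef_pos: [595.7, 256.4, 72.2]
tcp_rot: [-3.141, -0.001, -3.141]
ft_force: [-0.4, 0.2, 0.2]
opening: 0.29
grip_force: 30.0
```

Request:
jog_arm(motion=[[[0,0,5],0],[[0,0,10],0],[[0,0,15],0],[[0,0,20],0],[[0,0,20],0]])

```text
t: 22.25
eef_pos: [595.5, 256.3, 51.8]
tcp_rot: [-3.141, -0.001, -3.141]
ft_force: [0.2, 0.0, -0.4]
opening: 0.291
grip_force: 30.0
```

Request:
jog_arm(motion=[[[0,0,2],0],[[0,0,4],0],[[0,0,5],0],[[0,0,5],0]])

```text
t: 22.65
eef_pos: [595.8, 256.4, 47.7]
tcp_rot: [3.142, -0.0, -3.141]
ft_force: [0.4, -0.3, -0.5]
opening: 0.289
grip_force: 30.0
```

Request:
jog_arm(motion=[[[0,0,0.5],0],[[0,0,1],0],[[0,0,1],0]])

```text
t: 22.95
eef_pos: [595.9, 256.4, 46.9]
tcp_rot: [3.141, 0.0, -3.141]
ft_force: [-0.1, 0.2, 0.7]
opening: 0.287
grip_force: 30.0
```

Request:
jog_arm(motion=[[[0,0,0.5],0],[[0,0,1],0],[[0,0,1],0]])

```text
t: 23.25
eef_pos: [596.1, 256.5, 46.8]
tcp_rot: [3.141, 0.001, -3.141]
ft_force: [-2.7, -0.3, 9.6]
opening: 0.293
grip_force: 30.0
```

Request:
jog_arm(motion=[[[0,0,0],0],[[0,0,0],0],[[0,0,0],0],[[0,0,0],0]], grip=0.4)

```text
t: 23.65
eef_pos: [595.8, 256.4, 45.5]
tcp_rot: [-3.142, -0.0, -3.141]
ft_force: [-0.5, 0.4, 0.2]
opening: 0.561
grip_force: 0.0
```

Request:
jog_arm(motion=[[[0,0,-20],0],[[0,0,-60],0],[[0,0,-100],0],[[0,0,-140],0],[[0,0,-160],0]])

```text
t: 24.15
eef_pos: [596.6, 256.7, 209.4]
tcp_rot: [3.14, 0.004, -3.141]
ft_force: [-0.0, -0.6, -0.2]
opening: 0.597
grip_force: 0.0
```

Request:
jog_arm(motion=[[[0,0,0],0],[[0,0,0],0],[[0,0,0],0]], grip=0.05)

```text
t: 24.45
eef_pos: [595.3, 256.2, 204.2]
tcp_rot: [-3.141, -0.002, -3.141]
ft_force: [-0.1, 0.6, -0.0]
opening: 0.799
grip_force: 0.0
```

Run:
```python
from w import *
p=read_camera("wrist"); q=read_camera("scene"); s=state(); print(s["eef_pos"],s["opening"])
wfit("core_mid",18,p)
for n in (p,q):
    for r in cut_out("core_mid",n)[:2]: print(r["p"],r["box"],bb(n,pts(MOD["core_mid"],596,256.4,18)).round(1))
b=p["img"][130:250,250:390]; a=q["img"][150:250,385:485]
cv2.imwrite("pics/d3.png",np.hstack([cv2.resize(a,(400,400),interpolation=2),cv2.resize(b,(400,343),interpolation=2) if 0 else cv2.resize(b,(400,400),interpolation=2)]))
```

```text
[595.45136127 256.23830572 204.26283856] 0.8815851281713666
core_mid 0.81 [309.5 172.2 333.9 204.8] [594.5 257.2] [-0.7 -0.9  0.7  0.8]
0.81 [309.5, 172.2, 333.9, 204.8] [308.1 172.4 333.9 206.9]
0.75 [429.0, 197.2, 445.1, 226.8] [429.7 198.  447.1 226.3]
```

View pics/d3.png

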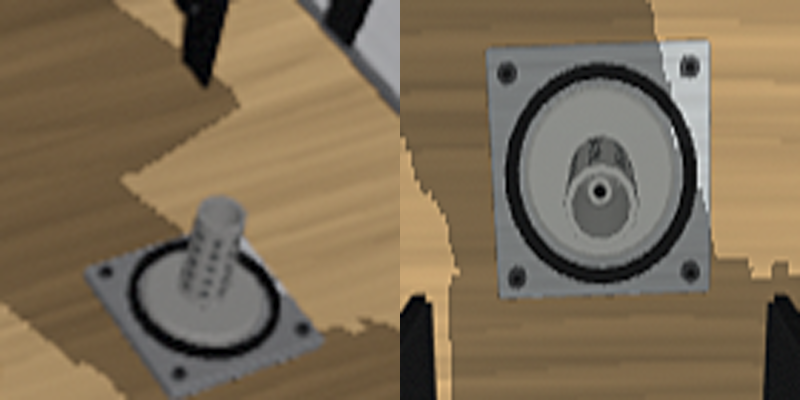

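The core stands upright on the disc over the boss. That is my last picture, so the rest goes by numbers. Next is the element.

Request:
jog_arm(motion=[[[10,-38,0],0],[[21,-84,0],0],[[33,-132,0],0],[[45,-182,0],0],[[45,-182,0],0]])

```text
t: 25.2
eef_pos: [549.8, 70.2, 205.7]
tcp_rot: [-3.141, -0.001, 3.138]
ft_force: [1.1, 0.0, 0.4]
opening: 0.95
grip_force: 0.0
```

Request:
jog_arm(motion=[[[11,-44,0],0],[[22,-90,0],0],[[33,-136,0],0],[[45,-182,0],0],[[45,-182,0],0]])

```text
t: 25.7
eef_pos: [505.2, -111.5, 205.6]
tcp_rot: [-3.141, -0.0, 3.137]
ft_force: [0.5, 0.2, 0.2]
opening: 0.951
grip_force: 0.0
```

Request:
jog_arm(motion=[[[11,-44,0],0],[[22,-90,0],0],[[33,-136,0],0],[[45,-182,0],0],[[45,-182,0],0]])

```text
t: 26.2
eef_pos: [460.4, -293.4, 205.3]
tcp_rot: [-3.141, 0.0, 3.138]
ft_force: [0.1, 1.1, 0.3]
opening: 0.952
grip_force: 0.0
```

Request:
jog_arm(motion=[[[0,0,0],0],[[0,0,0],0],[[0,0,0],0]])

```text
t: 26.5
eef_pos: [461.5, -288.2, 205.7]
tcp_rot: [3.141, 0.0, -3.139]
ft_force: [-0.3, -0.5, 0.3]
opening: 0.952
grip_force: 0.0
```

Run:
```python
from w import *
p=read_camera("wrist"); s=state(); print(s["eef_pos"],s["tcp_rot"],s["joints"].round(2),s["opening"])
hsv=cv2.cvtColor(p["img"],cv2.COLOR_BGR2HSV)
for o in ("element_mid","small_element_mid","core_mid"):
  for r in cut_out(o,p): print(o,round(r["p"],2),r["box"],hsv[r["region"]].mean(0).round())
wfit("element_mid",0,p)
```

```text
[ 461.5075029  -288.35714836  205.80604427] [ 3.14143437e+00  1.29312607e-04 -3.13957739e+00] [-0.68  0.38  1.76  0.    1.   -2.25] 0.9518332997346592
element_mid 0.8 [303.3, 50.4, 348.9, 110.1] [161.  99. 163.]
element_mid 0.77 [296.3, 156.5, 340.2, 209.1] [ 42.  17. 179.]
element_mid 0.66 [325.5, 2.1, 384.2, 36.6] [169.  99. 121.]
element_mid 0.8 [303.3  50.4 348.9 110.1] [ 342.3 -282.9] [-2.9  0.1  2.9 -0.1]
element_mid 0.77 [296.3 156.5 340.2 209.1] [ 457.5 -291. ] [-1.5  0.5  1.5 -0.4]
element_mid 0.66 [325.5   2.1 384.2  36.6] [ 297.4 -252.5] [ 2.4 -1.2 -1.1 36.5]
```

Request:
jog_arm(motion=[[[3,-2,30],0],[[3,-2,70],0],[[3,-2,105],0],[[3,-2,115],0],[[3,-2,115],0]])

```text
t: 27.25
eef_pos: [457.7, -291.3, 89.9]
tcp_rot: [3.14, -0.002, -3.141]
ft_force: [0.0, -1.0, -0.3]
opening: 0.949
grip_force: 0.0
```

Request:
jog_arm(motion=[[[0,0,20],0],[[0,0,40],0],[[0,0,60],0],[[0,0,60],0],[[0,0,60],0]])

```text
t: 27.75
eef_pos: [458.6, -292.1, 32.2]
tcp_rot: [-3.141, 0.001, -3.141]
ft_force: [-0.7, 0.3, 1.1]
opening: 0.95
grip_force: 0.0
```

Run:
```python
from w import *
p=read_camera("wrist"); s=state(); print(s["eef_pos"],s["ft_force"])
hsv=cv2.cvtColor(p["img"],cv2.COLOR_BGR2HSV)
for r in cut_out("element_mid",p): print(round(r["p"],2),r["box"],hsv[r["region"]].mean(0).round())
print(bb(p,pts(MOD["element_mid"],458,-290)).round(1))
```

```text
[ 458.74794109 -292.19189381   32.41487942] [ 0.10949228  0.49425142 -1.63463987]
0.85 [276.9, 180.0, 371.7, 294.5] [ 37.  27. 138.]
0.6 [288.2, 0.3, 401.2, 97.1] [167.  99. 137.]
[276.3 183.2 375.  298.4]
```

Request:
jog_arm(motion=[[[0,0,0],0],[[0,0,0],0],[[0,0,0],0],[[0,0,0],0],[[0,0,0],0]], grip=1)

```text
t: 28.35
eef_pos: [458.0, -291.6, 30.7]
tcp_rot: [3.141, 0.0, -3.141]
ft_force: [-0.9, 1.5, -0.0]
opening: 0.587
grip_force: 0.3
```

Request:
jog_arm(motion=[[[0,0,0],0],[[0,0,0],0],[[0,0,0],0]])

```text
t: 28.65
eef_pos: [458.0, -291.5, 30.7]
tcp_rot: [3.141, -0.0, -3.141]
ft_force: [-0.4, 0.6, 0.3]
opening: 0.52
grip_force: 30.0
```

Request:
jog_arm(motion=[[[0,0,-10],0],[[0,0,-20],0],[[0,0,-40],0],[[0,0,-40],0],[[0,0,-40],0]])

```text
t: 29.15
eef_pos: [458.1, -291.8, 71.2]
tcp_rot: [-3.141, 0.001, -3.141]
ft_force: [-0.6, 0.2, -1.0]
opening: 0.524
grip_force: 30.0
```

Run:
```python
from w import *
for n in ("wrist","scene"):
    p=read_camera(n); s=state(); print(s["eef_pos"],s["ft_force"],s["moment"],s["opening"])
    hsv=cv2.cvtColor(p["img"],cv2.COLOR_BGR2HSV)
    for r in cut_out("element_mid",p): print(round(r["p"],2),r["box"],hsv[r["region"]].mean(0).round())
    z=s["eef_pos"][2]-30.7
    print(bb(p,pts(MOD["element_mid"],458,-291.5,z)).round(1))
```

```text
[ 457.86265819 -291.59346463   70.66582092] [-0.94476503 -0.11403456 -1.31742991] [ 0.04395294  0.02986977 -0.02619118] 0.5251745446017899
0.97 [298.4, 0.0, 384.8, 103.1] [166.  99. 148.]
0.88 [275.0, 180.1, 364.8, 298.8] [ 37.  27. 139.]
[272.7 184.1 371.9 300.2]
[ 457.72042165 -291.44492374   70.20361652] [-0.12276464  0.73270559 -1.01832883] [ 0.01216154  0.08826085 -0.02799758] 0.5216385239673306
0.78 [172.3, 212.6, 206.3, 248.7] [ 24.  31. 127.]
0.45 [178.1, 201.3, 195.4, 211.3] [170. 106. 130.]
[174.5 210.4 206.2 248.6]
```

Request:
jog_arm(motion=[[[0,0,-20],0],[[0,0,-45],0],[[0,0,-75],0],[[0,0,-75],0],[[0,0,-75],0]])

```text
t: 29.85
eef_pos: [457.9, -291.5, 145.4]
tcp_rot: [-3.142, 0.0, -3.141]
ft_force: [0.2, 0.2, -0.9]
opening: 0.524
grip_force: 30.0
```

Request:
jog_arm(motion=[[[-9,36,0],0],[[-19,78,0],0],[[-31,124,0],0],[[-42,170,0],0],[[-46,183,0],0]])

```text
t: 30.35
eef_pos: [503.5, -104.9, 144.2]
tcp_rot: [3.14, -0.003, -3.139]
ft_force: [0.4, -0.0, -0.6]
opening: 0.523
grip_force: 30.0
```

Request:
jog_arm(motion=[[[-11,44,0],0],[[-22,90,0],0],[[-33,136,0],0],[[-46,182,0],0],[[-46,182,0],0]])

```text
t: 30.85
eef_pos: [550.3, 77.5, 144.2]
tcp_rot: [3.141, -0.001, -3.137]
ft_force: [0.0, -0.1, -1.3]
opening: 0.526
grip_force: 30.0
```

Request:
jog_arm(motion=[[[-11,44,0],0],[[-22,90,0],0],[[-33,136,0],0],[[-45,175,0],0],[[-45,183,0],0]])

```text
t: 31.35
eef_pos: [595.3, 259.0, 143.9]
tcp_rot: [-3.142, -0.001, -3.139]
ft_force: [0.5, -0.3, -2.0]
opening: 0.525
grip_force: 30.0
```

Request:
jog_arm(motion=[[[0,0,0],0],[[0,0,0],0],[[0,0,0],0],[[0,0,0],0]])

```text
t: 31.75
eef_pos: [595.0, 255.1, 145.9]
tcp_rot: [-3.142, 0.0, 3.14]
ft_force: [-0.5, -0.4, -0.7]
opening: 0.525
grip_force: 30.0
```

Run:
```python
from w import *
P=[(25,0),]
for n in ("wrist","scene","top"):
    p=read_camera(n); s=state(); e=s["eef_pos"]; print(n,e.round(1),s["opening"],s["tcp_rot"].round(3))
    hsv=cv2.cvtColor(p["img"],cv2.COLOR_BGR2HSV)
    for r in cut_out("element_mid",p):
        h=hsv[r["region"]].mean(0)
        if h[1]<60: print(round(r["p"],2),r["box"],h.round())
    print(bb(p,pts([(0,25),(70,25)],e[0],e[1],e[2]-30.7)).round(1))
    for r in cut_out("core_mid",p): print("core",round(r["p"],2),r["box"])
```

```text
wrist [595.  255.3 145.9] 0.5243816204652358 [3.142 0.    3.14 ]
0.92 [272.4, 181.4, 365.5, 295.8] [ 35.  27. 127.]
[275.3 187.1 369.4 301.1]
core 0.53 [315.0, 177.3, 330.2, 187.0]
scene [594.9 255.9 145.9] 0.5237130174064338 [3.141 0.    3.141]
[431.4 162.6 461.  201.7]
core 0.54 [431.3, 199.3, 443.8, 226.4]
top [594.9 256.3 145.8] 0.5225421343600749 [ 3.141  0.    -3.142]
0.19 [209.9, 156.8, 223.8, 178.3] [ 21.   2. 144.]
[182.4 136.7 211.6 167. ]
core 0.3 [213.0, 158.0, 224.7, 178.4]
```

Request:
jog_arm(motion=[[[-1,0,8],0],[[-1,0,16],0],[[-1,0,24],0],[[-1,0,24],0],[[-1,0,24],0]])

```text
t: 32.7
eef_pos: [595.8, 256.4, 121.4]
tcp_rot: [-3.141, -0.001, -3.141]
ft_force: [0.1, 0.1, -1.6]
opening: 0.528
grip_force: 30.0
```

Request:
jog_arm(motion=[[[0,0,3],0],[[0,0,6],0],[[0,0,9],0],[[0,0,12],0],[[0,0,12],0]])

```text
t: 33.2
eef_pos: [595.7, 256.3, 109.3]
tcp_rot: [-3.141, -0.001, -3.141]
ft_force: [0.1, -0.2, -0.4]
opening: 0.526
grip_force: 30.0
```

Request:
jog_arm(motion=[[[0,0,6],0],[[0,0,12],0],[[0,0,18],0],[[0,0,24],0],[[0,0,28],0]])

```text
t: 33.7
eef_pos: [595.7, 256.3, 80.9]
tcp_rot: [-3.141, -0.001, -3.141]
ft_force: [-0.9, 0.9, -0.8]
opening: 0.526
grip_force: 30.0
```

Request:
jog_arm(motion=[[[0,0,6],0],[[0,0,12],0],[[0,0,18],0],[[0,0,24],0],[[0,0,28],0]])

```text
t: 34.2
eef_pos: [595.7, 256.4, 53.1]
tcp_rot: [-3.142, -0.0, -3.141]
ft_force: [-0.3, -0.5, -1.3]
opening: 0.526
grip_force: 30.0
```

Request:
jog_arm(motion=[[[0,0,1],0],[[0,0,2],0],[[0,0,3],0],[[0,0,3],0]])

```text
t: 34.6
eef_pos: [595.9, 256.4, 50.8]
tcp_rot: [3.141, 0.0, -3.141]
ft_force: [1.1, 0.4, -1.2]
opening: 0.526
grip_force: 30.0
```

Request:
jog_arm(motion=[[[0,0,0.7],0],[[0,0,1.5],0],[[0,0,1.5],0]])

```text
t: 34.9
eef_pos: [595.8, 256.4, 49.2]
tcp_rot: [3.142, -0.0, -3.141]
ft_force: [0.4, 0.2, -1.4]
opening: 0.524
grip_force: 30.0
```

Request:
jog_arm(motion=[[[0,0,0.5],0],[[0,0,1],0],[[0,0,1],0]])

```text
t: 35.2
eef_pos: [596.0, 256.4, 48.7]
tcp_rot: [3.141, 0.0, -3.141]
ft_force: [-1.3, -0.6, 4.0]
opening: 0.526
grip_force: 30.1
```

Request:
jog_arm(motion=[[[0,0,0],0],[[0,0,0],0],[[0,0,0],0],[[0,0,0],0]], grip=0.2)

```text
t: 35.6
eef_pos: [595.8, 256.4, 48.1]
tcp_rot: [3.142, -0.0, -3.141]
ft_force: [0.3, -0.1, -0.0]
opening: 0.78
grip_force: 0.0
```

Request:
jog_arm(motion=[[[0,0,-15],0],[[0,0,-55],0],[[0,0,-100],0],[[0,0,-140],0],[[0,0,-160],0]])

```text
t: 36.1
eef_pos: [596.6, 256.7, 213.4]
tcp_rot: [3.14, 0.005, -3.141]
ft_force: [0.9, 0.1, -0.3]
opening: 0.799
grip_force: 0.0
```

Request:
jog_arm(motion=[[[0,0,0],0],[[0,0,0],0],[[0,0,0],0]])

```text
t: 36.4
eef_pos: [595.3, 256.2, 207.3]
tcp_rot: [-3.141, -0.002, -3.141]
ft_force: [-0.9, 0.5, -0.8]
opening: 0.801
grip_force: 0.0
```

Run:
```python
from w import *
for n in ("wrist","scene"):
    p=read_camera(n); s=state(); print(n,s["eef_pos"].round(1))
    for r in cut_out("element_mid",p):
        if abs((r["box"][0]+r["box"][2])/2-(320 if n=="wrist" else 437))>40: continue
        b=r["box"]; pr=[(0,27),(64,27),(70,25)]
        x,e=fit([(p,b)],pr,[596,256],18); print(round(r["p"],2),np.round(b,1),x.round(1),e.round(1),bb(p,pts(pr,596,256.4,18)).round(1))
```

```text
wrist [595.4 256.2 207.1]
0.59 [295.3 158.7 343.5 218.1] [596.2 254.7] [-0.3  3.6  0.3 -1.7] [296.6 162.1 345.3 216.2]
scene [595.6 256.3 207.1]
0.8 [424.3 197.5 455.2 233. ] [605.2 254.7] [ 1.2 -0.6 -1.   0.7] [424.2 193.9 452.6 230.6]
```

Request:
jog_arm(motion=[[[30,-29,0],0],[[63,-61,0],0],[[96,-93,0],0],[[130,-126,0],0],[[150,-146,0],0]])

```text
t: 37.1
eef_pos: [443.4, 108.9, 207.9]
tcp_rot: [-3.141, -0.001, 3.141]
ft_force: [-0.0, 0.3, 0.5]
opening: 0.8
grip_force: 0.0
```

Request:
jog_arm(motion=[[[13,-13,0],0],[[13,-13,0],0],[[13,-13,0],0],[[13,-13,0],0]])

```text
t: 37.5
eef_pos: [433.6, 97.8, 208.1]
tcp_rot: [3.141, 0.0, -3.141]
ft_force: [-1.2, -0.1, -0.7]
opening: 0.801
grip_force: 0.0
```

Run:
```python
from w import *
p=read_camera("wrist"); s=state(); print(s["eef_pos"],s["opening"])
wfit("top_cap_mid",0,p)
u=proj(p,[[433.5,95.5,44]])[0]; print(u); dot(p,tuple(int(round(v)) for v in u),10,44)
```

```text
[433.54852053  97.88417566 208.03234188] 0.800747167305039
top_cap_mid 0.8 [293.1 151.3 346.1 203.8] [430.   96.6] [ 0.3 -0.1 -0.3  0.1]
[318.68726543 185.20944526]
dot 107 317.1775700934579 184.3271028037383 [432.4  93.6  44. ]
```

Request:
jog_arm(motion=[[[1.5,-2,30],0],[[1.5,-2,70],0],[[1.5,-2,110],0],[[1.5,-2,130],0],[[1.5,-2,130],0]])

```text
t: 38.1
eef_pos: [430.5, 95.6, 75.9]
tcp_rot: [-3.141, -0.005, -3.141]
ft_force: [-0.0, -0.0, 0.8]
opening: 0.799
grip_force: 0.0
```

Request:
jog_arm(motion=[[[0,0,20],0],[[0,0,40],0],[[0,0,52],0],[[0,0,55],0],[[0,0,55],0]])

```text
t: 38.6
eef_pos: [431.9, 95.6, 23.7]
tcp_rot: [3.141, 0.001, -3.141]
ft_force: [0.3, -0.1, -0.0]
opening: 0.797
grip_force: 0.0
```

Run:
```python
from w import *
p=read_camera("wrist"); s=state(); print(s["eef_pos"],s["ft_force"])
wfit("top_cap_mid",0,p)
u=proj(p,[[432,94,44]])[0]; print(u); dot(p,tuple(int(round(v)) for v in u),15,44)
```

```text
[431.94725156  95.54498572  24.01058798] [ 0.20072021 -0.01306457 -0.35804813]
top_cap_mid 0.69 [269.9 175.4 368.8 250.5] [430.7  94.2] [-0.9 -1.6  0.9 22.4]
[319.03042139 245.26677171]
dot 621 318.82125603864733 249.14331723027377 [434.5  93.9  44. ]
```

Request:
jog_arm(motion=[[[0,0,0],0],[[0,0,0],0],[[0,0,0],0],[[0,0,0],0],[[0,0,0],0]], grip=1)

```text
t: 39.2
eef_pos: [431.4, 95.4, 23.3]
tcp_rot: [3.142, 0.0, -3.141]
ft_force: [0.2, -0.5, -0.6]
opening: 0.437
grip_force: 0.0
```

Request:
jog_arm(motion=[[[0,0,0],0],[[0,0,0],0],[[0,0,0],0],[[0,0,0],0],[[0,0,0],0]])

```text
t: 39.7
eef_pos: [431.4, 95.4, 23.2]
tcp_rot: [3.142, 0.0, -3.141]
ft_force: [-0.2, -0.4, -0.2]
opening: 0.217
grip_force: 30.0
```

Request:
jog_arm(motion=[[[0,0,-15],0],[[0,0,-50],0],[[0,0,-90],0],[[0,0,-117],0],[[0,0,-117],0]])

```text
t: 40.2
eef_pos: [432.7, 95.5, 143.2]
tcp_rot: [3.141, 0.006, -3.141]
ft_force: [0.5, -0.3, -1.1]
opening: 0.213
grip_force: 30.0
```

Request:
jog_arm(motion=[[[-28,27,0],0],[[-60,58,0],0],[[-92,90,0],0],[[-124,121,0],0],[[-150,147,0],0]])

```text
t: 40.7
eef_pos: [582.4, 244.0, 138.8]
tcp_rot: [-3.141, -0.001, -3.141]
ft_force: [0.1, -0.1, -1.2]
opening: 0.205
grip_force: 30.0
```

Request:
jog_arm(motion=[[[-14.5,14,0],0],[[-14.5,14,0],0],[[-14.5,14,0],0],[[-14.5,14,0],0],[[-14.5,14,0],0]])

```text
t: 41.2
eef_pos: [595.4, 255.7, 140.2]
tcp_rot: [-3.142, -0.0, 3.141]
ft_force: [-0.5, 0.0, -0.2]
opening: 0.213
grip_force: 30.0
```

Run:
```python
from w import *
for n in ("wrist","scene","top"):
    p=read_camera(n); s=state(); e=s["eef_pos"]; print(n,e.round(1),s["opening"],s["tcp_rot"].round(3))
    for r in cut_out("top_cap_mid",p)[:1]: print(round(r["p"],2),np.round(r["box"],1),bb(p,pts(MOD["top_cap_mid"],e[0],e[1],e[2]-23.2)).round(1))
    for r in cut_out("element_mid",p):
        if abs((r["box"][0]+r["box"][2])/2-{"wrist":320,"scene":437,"top":215}[n])<40:
            print(" el",round(r["p"],2),np.round(r["box"],1),bb(p,pts([(0,27),(64,27),(70,25)],596.5,256.4,18)).round(1))
```

```text
wrist [595.5 255.8 140.4] 0.21182103233462277 [3.142 0.    3.141]
0.93 [268.6 178.9 369.4 250.4] [271.1 175.8 372.  275.1]
scene [595.8 256.1 140.5] 0.20980570356048403 [3.141 0.    3.141]
0.8 [427.2 178.8 460.5 206.5] [427.2 175.3 460.9 204.7]
 el 0.93 [421.9 200.9 453.7 231. ] [424.3 194.1 452.7 230.7]
top [595.8 256.3 140.4] 0.21720577326202037 [ 3.141  0.    -3.141]
0.48 [209.3 153.3 215.4 161.9] [185.1 141.1 215.4 170.2]
 el 0.56 [215.6 160.7 223.5 168.8] [194.4 151.4 221.1 179. ]
```

Request:
jog_arm(motion=[[[1,0,8],0],[[1,0,16],0],[[1,0,24],0],[[1,0,24],0],[[1,0,24],0]])

```text
t: 42.15
eef_pos: [594.8, 256.4, 115.8]
tcp_rot: [-3.141, -0.001, -3.141]
ft_force: [-0.5, 0.7, -0.4]
opening: 0.212
grip_force: 30.0
```

Request:
jog_arm(motion=[[[0,0,2],0],[[0,0,4],0],[[0,0,6],0],[[0,0,6],0]])

```text
t: 42.55
eef_pos: [594.8, 256.3, 110.0]
tcp_rot: [-3.142, -0.0, -3.141]
ft_force: [0.4, -0.4, -1.2]
opening: 0.212
grip_force: 30.0
```

Request:
jog_arm(motion=[[[0,0,2],0],[[0,0,4],0],[[0,0,6],0],[[0,0,6],0]])

```text
t: 42.95
eef_pos: [594.7, 256.4, 103.9]
tcp_rot: [-3.142, -0.0, -3.141]
ft_force: [0.6, -0.4, -0.2]
opening: 0.215
grip_force: 30.0
```

Request:
jog_arm(motion=[[[0,0,1],0],[[0,0,2],0],[[0,0,2],0]])

```text
t: 43.25
eef_pos: [594.8, 256.4, 102.1]
tcp_rot: [3.142, -0.0, -3.141]
ft_force: [0.1, -0.1, 0.2]
opening: 0.212
grip_force: 30.0
```

Request:
jog_arm(motion=[[[0,0,0.5],0],[[0,0,1],0],[[0,0,1],0]])

```text
t: 43.55
eef_pos: [595.0, 256.4, 101.5]
tcp_rot: [3.141, 0.0, -3.141]
ft_force: [-0.7, -0.0, 2.1]
opening: 0.214
grip_force: 30.0
```

Request:
jog_arm(motion=[[[0,0,0],0],[[0,0,0],0],[[0,0,0],0],[[0,0,0],0],[[0,0,0],0]], grip=0.5)

```text
t: 44.05
eef_pos: [594.8, 256.4, 101.2]
tcp_rot: [3.142, -0.0, -3.141]
ft_force: [0.8, -1.0, 1.3]
opening: 0.494
grip_force: 0.0
```

Request:
jog_arm(motion=[[[0,0,-10],0],[[0,0,-40],0],[[0,0,-80],0],[[0,0,-120],0],[[0,0,-120],0]])

```text
t: 44.55
eef_pos: [596.6, 257.0, 227.8]
tcp_rot: [3.139, 0.009, -3.141]
ft_force: [1.5, 0.2, 0.6]
opening: 0.501
grip_force: 0.0
```

Request:
jog_arm(motion=[[[30,0,0],0],[[70,0,0],0],[[100,0,0],0],[[100,0,0],0],[[100,0,0],0]])

```text
t: 45.05
eef_pos: [495.0, 256.6, 221.9]
tcp_rot: [3.141, 0.001, -3.141]
ft_force: [-0.5, -0.4, -0.3]
opening: 0.5
grip_force: 0.0
```

Run:
```python
from w import *
for n in ("scene","top","wrist"):
    p=read_camera(n); s=state(); print(n,s["eef_pos"].round(1),s["opening"])
    for r in cut_out("top_cap_mid",p)[:2]: print(round(r["p"],2),np.round(r["box"],1),bb(p,pts(MOD["top_cap_mid"],596,256.4,78)).round(1))
    for o in ("element_mid","small_element_mid","grease_jar_mid","tape_roll_mid"):
        for r in cut_out(o,p)[:4]: print(" ",o,round(r["p"],2),np.round(r["box"],1))
```

```text
scene [495.5 256.5 221.6] 0.502338944194694
0.89 [423.7 194.2 453.2 219.1] [424.7 188.  457.3 216.5]
  element_mid 0.94 [184.3 164.5 209.5 193.7]
  element_mid 0.77 [424.4 212.3 445.7 231.9]
  element_mid 0.68 [173.8 188.8 206.2 221.3]
  small_element_mid 0.68 [305.5 260.1 323.2 283.8]
  grease_jar_mid 0.68 [363.  234.5 380.8 262.3]
  tape_roll_mid 0.7 [220.9 285.8 257.4 321.3]
top [495.3 256.3 220.9] 0.5012390903091152
0.62 [194.7 154.  234.7 190.4] [189.8 147.  219.  175.1]
  element_mid 0.86 [412.6 227.5 439.  250.5]
  element_mid 0.72 [404.9 262.5 430.4 284.8]
  small_element_mid 0.5 [318.1 139.4 337.1 157.4]
  grease_jar_mid 0.83 [264.7 146.8 286.1 167.7]
  tape_roll_mid 0.61 [372.5 129.7 401.1 156.1]
wrist [494.9 256.3 221.2] 0.5014344771532959
0.59 [293.6 243.2 347.1 298.5] [291.5 241.6 349.8 299.8]
  element_mid 0.73 [300.5 228.1 338.3 249.8]
  small_element_mid 0.21 [282.6 212.1 353.6 250.9]
  tape_roll_mid 0.81 [  1.1 236.7  24.  254.3]
```

```bash
python3 -c "
from cell import *
print(job_done())"
```

```text
the job is handed in; nothing more can be done
None
```

I built the cartridge in the nest in the order asked (end cap, core, element, top cap) and handed it in at about 45 s; each part's contact height matched its fully seated height, but I checked the element and top cap by measurement only, having used up my 14 pictures.

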